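# Touch off a valve block at three points

### The job

Touch off the steel valve block on the fixture plate so that it is located for drilling: advance first the two gauges on its long side, then the one at its end, each until its sprung plunger bears on the block and is pressed about half in, and leave them standing so. Never drive a plunger hard home, bring the gauges to the block and not the block to the gauges, and do not disturb the things standing round the fixture.

Things in the scene. Friction and masses are not known exactly. Their poses are not given: they have to be found in the camera images.
- fixture: Dark steel plate 270 x 300 x 12 mm, fixed on the bench; x -200 to +70, y -100 to +200 mm, origin on its underside. A heavy plain steel valve block (80 in x, 120 in y, 45 mm high, 3.4 kg) lies loose on it, underside at z = 12 mm. Block centre: within 10 mm of this origin in x and y, turned up to 0.1 rad; exactly where is not reported and must be felt or seen.
- gauge_a (a joint): Travel of touch-off gauge a, the left one at the block's long -x side; slides along fixture +x at fixture y = +38 mm. 0 drawn back (starts 0 to 0.006), to 0.055 m; meets the block at about 0.010 to 0.040. Grey carriage, 40 mm along the slide, 30 wide, top 40 mm above the bench; stiff sliding friction (about 11 N), stays where left.
- gauge_b (a joint): Travel of touch-off gauge b, the right one at the block's long -x side; slides along fixture +x at fixture y = -38 mm. 0 drawn back (starts 0 to 0.006), to 0.055 m; meets the block at about 0.010 to 0.040. Grey carriage, 40 mm along the slide, 30 wide, top 40 mm above the bench; stiff sliding friction (about 11 N), stays where left.
- gauge_c (a joint): Travel of touch-off gauge c, at the block's +y end; slides along fixture -y at fixture x = 0. 0 drawn back (starts 0 to 0.006), to 0.055 m; meets the block at about 0.010 to 0.040. Grey carriage, 40 mm along the slide, 30 wide, top 40 mm above the bench; stiff sliding friction (about 11 N), stays where left.
- tip_a (a joint): How far the sprung plunger of gauge a is pressed in, in m: 0 at rest, 0.004 half in, 0.008 hard home. Spring 0.6 N at rest plus 1 N per mm (4.6 N half in, 8.6 N home). A dark collar on the plunger stands 8 mm before the carriage's bush at rest and meets it when home.
- tip_b (a joint): How far the sprung plunger of gauge b is pressed in, in m: 0 at rest, 0.004 half in, 0.008 hard home. Spring 0.6 N at rest plus 1 N per mm (4.6 N half in, 8.6 N home). A dark collar on the plunger stands 8 mm before the carriage's bush at rest and meets it when home.
- tip_c (a joint): How far the sprung plunger of gauge c is pressed in, in m: 0 at rest, 0.004 half in, 0.008 hard home. Spring 0.6 N at rest plus 1 N per mm (4.6 N half in, 8.6 N home). A dark collar on the plunger stands 8 mm before the carriage's bush at rest and meets it when home.
- knob_a (a point): Middle of the upright round black knob on gauge a, by which it is pushed or gripped: 18 mm diameter, 30 mm high, from 42 to 72 mm above the bench, this point at 57 mm. x axis: the direction in which the gauge advances to the block; z up. The plunger's ball nose at rest is 42 mm ahead along x, 26 mm lower.
- knob_b (a point): Middle of the upright round black knob on gauge b, by which it is pushed or gripped: 18 mm diameter, 30 mm high, from 42 to 72 mm above the bench, this point at 57 mm. x axis: the direction in which the gauge advances to the block; z up. The plunger's ball nose at rest is 42 mm ahead along x, 26 mm lower.
- knob_c (a point): Middle of the upright round black knob on gauge c, by which it is pushed or gripped: 18 mm diameter, 30 mm high, from 42 to 72 mm above the bench, this point at 57 mm. x axis: the direction in which the gauge advances to the block; z up. The plunger's ball nose at rest is 42 mm ahead along x, 26 mm lower.
- small_cylinder: Bystander: loose pneumatic cylinder standing upright, square aluminium body, 61 x 61 x 114 mm; origin under its centre.
- pot: Bystander: loose white grease pot with a screw lid, 69 mm diameter, 54 mm high; origin under its centre.
- oiler: Bystander: loose oiler bottle with a pointed spout, 51 mm diameter, 152 mm high; origin under its centre.

How it is judged:
By the outcome, as a careful person would: the job done as asked, in the order asked, and still so for the second after the job is handed in, with the robot touching nothing.
It also fails if it takes over 72 s, if anything falls off the work surface, if the arm or the gripper's body presses on something with over 40 N, if the wrist force passes 120 N, or if a joint passes its speed limit or range.

### The arm

A 7-joint arm with a two-finger parallel gripper is mounted at the origin on a cart in front of the work surface, level with it; the furniture and walls round the work are solid. World frame = base frame: x ahead of the robot, y to its left, z up, the work surface at z = 0. Lengths are in m, angles in rad, forces in N, time in s.
With the tool pointing down it reaches from about 0.4 to 0.85 m from the base axis. Payload 4.5 kg.
Tool frame: the origin (TCP) lies on the centre line of the jaws, within the pads' length; the fingertips stand 14 mm ahead of it and the grasp point (between the pads) lies 5 mm behind it (r.tcp_to_tips is the z of the fingertips in the tool frame, in m); z points along the fingers, y is the direction in which the jaws open and shut (so a half turn about z gives the same grasp; the last joint's range is limited). The gripper opens to 88 mm and grips with 3 to 60 N. Pads are 18 mm wide; open, the fingers measure 123 mm over their backs; the gripper's body (75 mm by 187 mm) begins 45 mm behind the grasp point.
Start: joints at [-1.156, 0.689, -0.195, 1.565, 0.157, 0.902, -0.215], TCP at [0.232, 0.58, 0.253] pointing down, gripper open.
Joint ranges: [-3.01, 3.01], [-0.46, 2.08], [-1.47, 1.51], [0.13, 2.56], [-1, 4.14], [0.04, 2.09], [-2.66, 2.66]. Speed limits (rad/s): [2.57, 2.57, 3.14, 3.14, 3.14, 3.14, 3.14].

### API

Orientations are given as a unit quaternion [x, y, z, w].
In Python, from plant import r, viewer gives the robot as it stands.
- The arm moves only by the shell command python3 -m inch 'ROWS' [FORCE]. ROWS is JSON, a list of rows, each a list of 3 entries, a list of its own where there are three numbers: the closure, from 0 (fully open) to 1 (shut), then the shift along the tool's x, y, z in cm, then the turn about the tool's z in degrees. In form: [[fingers, [x, y, z], yaw], ...]. A call has 1 to 20 rows; each row is the pose to reach, as a shift and turn from the pose commanded when the call began, along the tool's axes at that moment; what a row does not reach only later rows make up. A row lasts 1/10 s, in which the tool goes at most 50 mm and 8.59 degrees, less where a joint would pass 70% of its speed; a pose out of reach is approached as far as the arm can. A call with a gripper value outside its range is refused whole. The fingers move at their own pace and stop on an object; FORCE is the grip in N (left out, the last holds). Time passes only in rows, so rows that repeat a pose let the fingers close. It gives the time, the measured TCP pose, the force and the opening at its end, in the units of the state.
- r.get_state(): the state, without advancing time (a new reading comes with each control period).
- viewer.snapshot(name): name is "side" or "top"; returns the picture (480x640x3 uint8, red, green, blue); there is no depth.
- viewer.camera_params(name): a dict with "intrinsics" (3x3 intrinsics, pixels), "world_to_cam" (4x4, takes a point from world to camera coordinates). Camera axes: x right, y up, looking along -z (the intrinsics and any distortion apply to the point x, -y, -z); pixel columns grow to the right and rows downward; lengths in m; the calibration is good to about 2 mm. A picture is of the moment at which its call begins. camera_params takes no time and is no camera call.
- r.finish_job(): hands the job in, once; it reports no verdict.
Trained networks look in the newest picture that a camera, given by its name, has taken for a name from the list of things; names that differ only in an ending like _2 or _b are one class to them, and where a whole thing is asked for, a point or a joint stands for the part that bears it (a point fixed in the world has none). Each returns a list of dicts, best first, with "p" (0 to 1); they miss things now and then, are a little off and sometimes report something else, mostly with a low value. They report only what shows in the picture. A call takes as long as a camera call.
- viewer.outline_of(camera, name): "pixels" (480x640 bool, what is visible of it) and "bbox" ([left, top, width, height] in pixels, round what is visible of it).
The state is a dict: "clock": time; "q": joint angles; "qd": joint speeds; "joint_torque": joint torques, N m; "tool_pos": TCP position; "eef_rot": TCP orientation; "contact_force": force on the tool from outside, world axes, zero at the start; "moment": the same for the moment, N m; "opening": opening from 0.0 (shut) to 1.0 (fully open).
Only numpy, scipy, OpenCV 4.12 (cv2) and the standard library are available. Lean on these libraries where they do the work, as an engineer would, in place of code of your own. Each camera call takes 0.05 s, during which the arm holds its last target.

## Working session

There is one attempt and no reset: what is moved stays moved. The work goes in short steps, Python scripts to look and compute and a shell command to move; the robot and the scene stay as the last step left them, time stands still between calls to the robot, and variables do not carry over. Pictures are saved under pics/ and viewed, and the job is handed in when it is done.

```bash
ls; mkdir -p pics; cat > h.py <<'E'
import numpy as np,cv2
from plant import r,viewer
def snap(cam,name):
    im=viewer.snapshot(cam); cv2.imwrite(f'pics/{name}.png',cv2.cvtColor(np.asarray(im),cv2.COLOR_RGB2BGR)); return im
def proj(cam,P):
    p=viewer.camera_params(cam); K=np.array(p['intrinsics']);T=np.array(p['world_to_cam'])
    c=(T@np.r_[P,1])[:3]; c=np.array([c[0],-c[1],-c[2]]); u=K@c; return u[:2]/u[2]
def back(cam,uv,z):
    p=viewer.camera_params(cam); K=np.array(p['intrinsics']);T=np.array(p['world_to_cam'])
    d=np.linalg.inv(K)@np.r_[uv,1]; d=np.array([d[0],-d[1],-d[2]]); R=T[:3,:3]; o=-R.T@T[:3,3]; w=R.T@d
    return o+w*(z-o[2])/w[2]
E
python3 - <<'E'
from h import *
for c in('side','top'):
    snap(c,c+'0'); p=viewer.camera_params(c); print(c,p)
print(r.get_state())
E
```

```text
pics
side {'intrinsics': array([[534.91769306,   0.        , 321.10641942],
       [  0.        , 534.91769306, 228.76960486],
       [  0.        ,   0.        ,   1.        ]]), 'world_to_cam': array([[-0.98794693,  0.15423581, -0.0131214 ,  0.61115697],
       [-0.13087532, -0.78702363,  0.60288096,  0.02109719],
       [ 0.08265898,  0.59733166,  0.79772325, -1.11094696],
       [ 0.        ,  0.        ,  0.        ,  1.        ]])}
top {'intrinsics': array([[499.86644018,   0.        , 317.27018261],
       [  0.        , 499.86644018, 242.24559676],
       [  0.        ,   0.        ,   1.        ]]), 'world_to_cam': array([[-1.34801221e-02, -9.99907897e-01, -1.57572355e-03,
         2.59755764e-03],
       [ 9.88973909e-01, -1.35651061e-02,  1.47467268e-01,
        -6.13425619e-01],
       [-1.47475060e-01,  4.29527308e-04,  9.89065681e-01,
        -8.43056696e-01],
       [ 0.00000000e+00,  0.00000000e+00,  0.00000000e+00,
         1.00000000e+00]])}
{'clock': 0.1, 'q': array([-1.15619337,  0.68989143, -0.19455895,  1.5662376 ,  0.15729802,
        0.90247024, -0.21511376]), 'qd': array([ 8.65960744e-04, -2.75134781e-03,  1.34907571e-03, -2.46154500e-03,
        1.16304710e-04, -9.45763543e-04, -9.85391745e-05]), 'joint_torque': array([-3.32469957e-03, -5.28500819e+01, -1.27146788e+00, -1.53836364e+01,
       -5.25543373e-02,  1.99544476e-03,  5.42714452e-05]), 'tool_pos': array([0.23210928, 0.57972435, 0.25199725]), 'eef_rot': array([ 1.89208385e-01,  9.81936625e-01, -7.99612080e-04, -1.09006062e-04]), 'contact_force': array([-0.11923607, -0.14950754,  0.18183616]), 'moment': array([ 0.00441591, -0.02098752, -0.00882787]), 'opening': 1.0003475280711644}
```

View pics/side0.png

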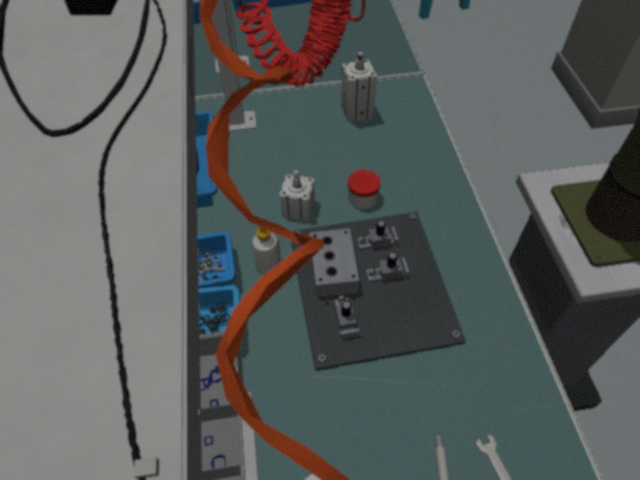

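View pics/top0.png

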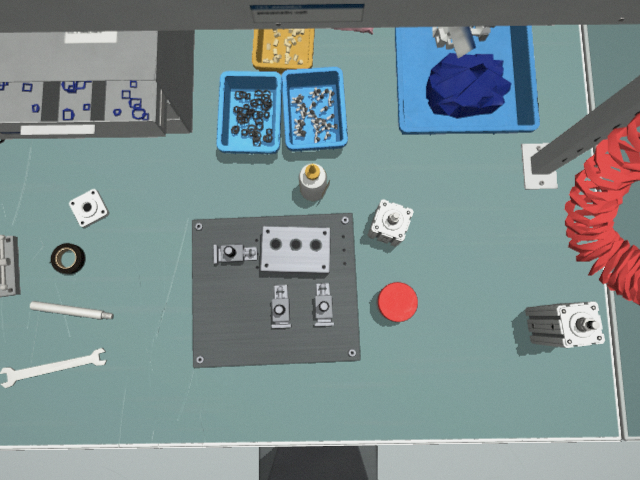

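```bash
python3 - <<'E'
import cv2
t=cv2.imread('pics/top0.png');s=cv2.imread('pics/side0.png')
cv2.imwrite('pics/t0z.png',cv2.resize(t[205:375,185:365],None,fx=4.4,fy=3.5*4.4/4.4,interpolation=3))
cv2.imwrite('pics/s0z.png',cv2.resize(s[205:375,290:480],None,fx=3.5,fy=3.5,interpolation=3))
E
python3 - <<'E'
from h import *
# newest pictures are from before
for c in('top','side'):
  for n in('fixture','knob_a','small_cylinder','pot','oiler'):
    for d in viewer.outline_of(c,n)[:4]:
        m=np.array(d['pixels']); ys,xs=np.nonzero(m)
        print(c,n,round(d['p'],2),d['bbox'],xs.mean().round(1),ys.mean().round(1),m.sum())
        if n=='fixture' and d['p']>.5: cv2.imwrite(f'pics/m_{c}.png',m.astype('uint8')*255)
E
```

```text
top fixture 0.66 [192.2, 213.1, 171.1, 149.8] 271.1 296.6 21241
top knob_a 0.81 [218.9, 243.5, 36.1, 22.0] 235.2 253.3 546
top knob_a 0.69 [311.7, 283.8, 22.5, 31.9] 323.4 304.0 444
top knob_a 0.65 [270.9, 286.0, 21.1, 31.5] 280.5 307.4 422
top pot 0.6 [378.1, 281.1, 36.9, 41.8] 397.1 302.0 1260
top oiler 0.79 [297.9, 161.1, 26.1, 39.2] 312.6 181.7 888
side fixture 0.89 [294.0, 216.5, 171.0, 152.9] 381.1 296.9 16564
side knob_a 0.85 [360.5, 220.2, 32.9, 27.9] 378.2 234.2 455
side knob_a 0.79 [368.8, 248.9, 34.8, 29.7] 389.5 266.4 490
side knob_a 0.58 [334.5, 291.0, 21.6, 38.2] 345.5 313.8 488
side small_cylinder 0.95 [278.9, 168.8, 36.8, 47.6] 297.4 196.4 1322
side pot 0.71 [348.7, 171.3, 34.0, 37.8] 363.3 188.1 1022
side pot 0.45 [334.6, 294.9, 23.8, 32.6] 345.4 313.7 472
side oiler 0.77 [252.4, 228.0, 29.5, 42.9] 265.8 250.2 1010
```

View pics/t0z.png

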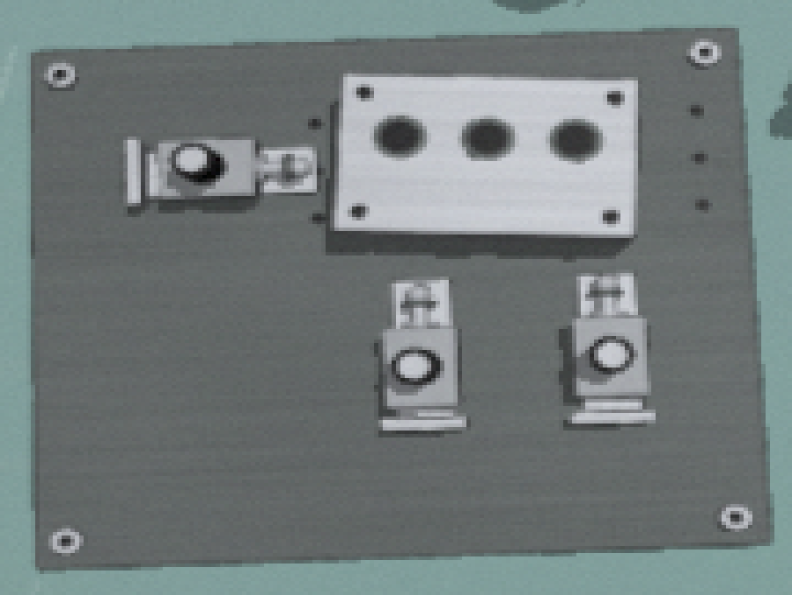

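View pics/s0z.png

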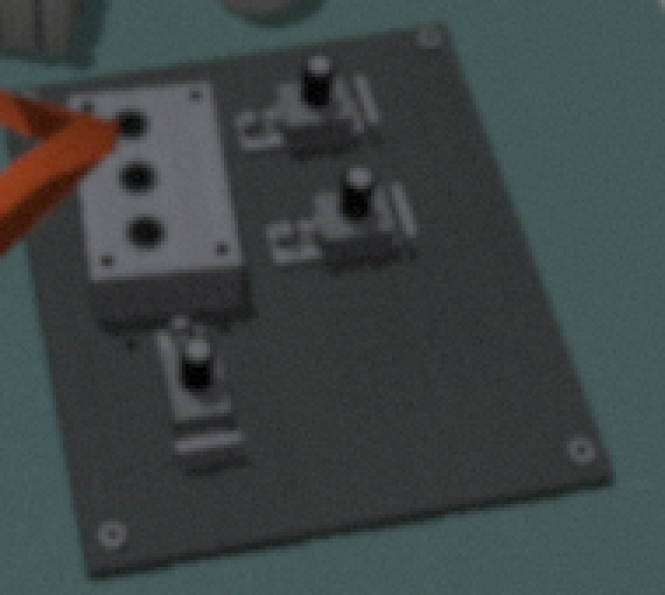

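```bash
cat > meas.py <<'E'
from h import *
from scipy.optimize import least_squares
Z=lambda u,v:(185+(u+.5)/4.4-.5,205+(v+.5)/3.5-.5)
def rigid(L,W):
    f=lambda p:(np.c_[L[:,0]*np.cos(p[2])-L[:,1]*np.sin(p[2])+p[0],L[:,0]*np.sin(p[2])+L[:,1]*np.cos(p[2])+p[1]]-W).ravel()
    s=least_squares(f,[.6,0,0]); return s.x,s.fun.reshape(-1,2)
pl=np.array([back('top',Z(*p),.012)[:2] for p in[(32,52),(738,28),(772,543),(38,570)]])
L=np.array([[70,200],[70,-100],[-200,-100],[-200,200]])/1e3
x,res=rigid(L,pl);print('plate',x.round(4),(res*1e3).round(1).tolist())
bl=np.array([back('top',Z(*p),.057)[:2] for p in[(345,75),(637,80),(634,237),(333,229)]])
B=np.array([[40,60],[40,-60],[-40,-60],[-40,60]])/1e3
xb,resb=rigid(B,bl);print('block',xb.round(4),(resb*1e3).round(1).tolist())
c,s=np.cos(x[2]),np.sin(x[2]);R=np.array([[c,-s],[s,c]])
inv=lambda P:R.T@(np.array(P)-x[:2])
print('block in fix',inv(xb[:2])*1e3,xb[2]-x[2])
for n,p in dict(c=(192,160),a=(413,367),b=(609,354)).items():
    P=back('top',Z(*p),.072)[:2]; print(n,P.round(4),(inv(P)*1e3).round(1))
for n,uv in dict(pot=((397,302),.054),cyl=((393,219),.1),oil=((313,172),.15)).items(): print(n,back('top',*uv).round(3))
E
python3 meas.py
```

```text
plate [0.6013 0.0254 0.0305] [[0.8, 0.8], [1.1, -0.6], [-1.1, -1.4], [-0.8, 1.3]]
block [ 0.6005  0.0328 -0.0426] [[1.2, 1.5], [0.3, -1.4], [-0.5, -0.5], [-1.0, 0.4]]
block in fix [-0.54125841  7.40581667] -0.0730070767405972
c [0.5974 0.1476] [-1.000e-01  1.222e+02]
a [0.4954 0.0614] [-104.7   39.2]
b [ 0.5006 -0.014 ] [-101.8  -36.3]
pot [ 0.506 -0.142  0.054]
cyl [ 0.643 -0.133  0.1  ]
oil [ 0.712 -0.     0.15 ]
```

```bash
python3 - <<'E'
from h import *
for c in('side','top'):
    T=np.array(viewer.camera_params(c)['world_to_cam']); print(c,-T[:3,:3].T@T[:3,3])
print(proj('side',[.232,.58,.25]),proj('top',[.232,.58,.25]))
for z in(.1,.2,.3,.4,.5,.6): print(z,back('side',(318,242),z).round(3),proj('top',back('side',(318,242),z)).round(0),back('side',(225,350),z).round(3),proj('top',back('side',(225,350),z)).round(0))
E
```

```text
side [0.6983815  0.58594549 0.88152836]
top [ 0.48236711 -0.00536175  0.92430274]
[779.82939042 537.45886555] [-143.79391763  524.01357652]
0.1 [0.628 0.029 0.1  ] [296. 229.] [0.803 0.211 0.1  ] [190. 131.]
0.2 [0.637 0.101 0.2  ] [245. 212.] [0.789 0.259 0.2  ] [142. 115.]
0.3 [0.646 0.172 0.3  ] [178. 190.] [0.776 0.307 0.3  ] [79. 95.]
0.4 [0.655 0.243 0.4  ] [ 88. 160.] [0.763 0.355 0.4  ] [-7. 68.]
0.5 [0.664 0.314 0.5  ] [-43. 116.] [0.749 0.403 0.5  ] [-131.   29.]
0.6 [0.673 0.385 0.6  ] [-246.   48.] [0.736 0.451 0.6  ] [-324.  -33.]
```

```bash
cat >> h.py <<'E'
from scipy.spatial.transform import Rotation as Ro
def delta(target,jaw=None):
    s=r.get_state(); R=Ro.from_quat(s['eef_rot']).as_matrix()
    d=R.T@(np.array(target)-s['tool_pos'])*100
    ja=np.degrees(np.arctan2(R[1,1],R[0,1]))
    print('delta cm',d.round(2),'jaw',ja.round(2), 'yaw' ,None if jaw is None else -((jaw-ja+90)%180-90), 'tilt',R[:,2].round(4))
E
python3 - <<'E'
from h import *
delta([.4954,.0614,.14],91.75)
E
```

```text
delta cm [-43.71 -38.39  11.27] jaw 68.18 yaw -23.566956345223076 tilt [ 0.e+00  1.e-04 -1.e+00]
```

```bash
python3 -m inch '[[0.2,[-4,-3.5,0],-2],[0.4,[-8,-7,0],-4],[0.5,[-12,-10.5,0],-7],[0.5,[-16,-14,0],-10],[0.5,[-20,-17.5,0],-12],[0.5,[-24,-21,1],-14],[0.5,[-28,-24.5,2],-16],[0.5,[-32,-28,4],-18],[0.5,[-36,-31.5,6],-20],[0.5,[-40,-35,8],-22],[0.5,[-43.7,-38.4,10],-23.6],[0.5,[-43.7,-38.4,11.3],-23.6],[0.5,[-43.7,-38.4,11.3],-23.6],[0.5,[-43.7,-38.4,11.3],-23.6],[0.5,[-43.7,-38.4,11.3],-23.6]]' 20
python3 - <<'E'
from h import *
snap('side','s1');snap('top','t1'); delta([.4954,.0614,.06],91.75)
print(r.get_state()['contact_force'])
E
```

```text
clock: 2.1
tool_pos: [0.4952, 0.0631, 0.1403]
eef_rot: [-0.017, 1.0, 0.001, 0.0]
contact_force: [-0.6, 0.7, 1.2]
opening: 0.497
delta cm [ 0.   -0.23  8.06] jaw 91.97 yaw 0.21658875018431445 tilt [ 0.0014  0.0016 -1.    ]
[-0.17365737 -0.71868728  0.1455798 ]
```

View pics/s1.png

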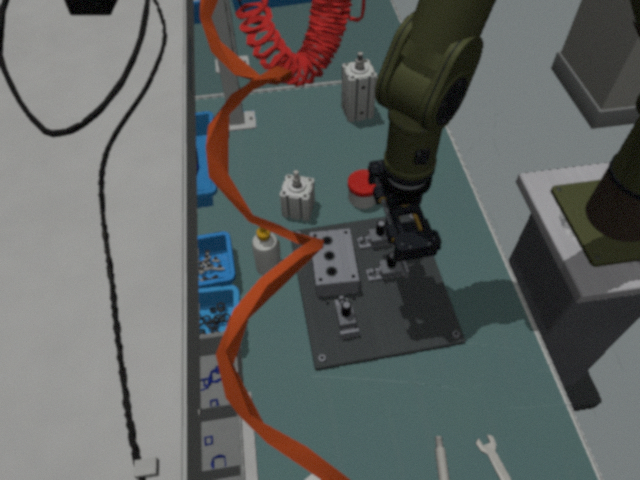

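View pics/t1.png

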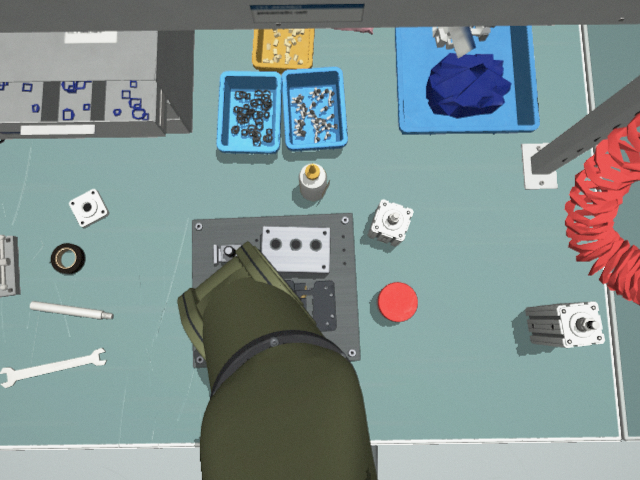

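```bash
python3 - <<'E'
from h import *
for P in([.4954,.0614,.072],[.5006,-.014,.072],[.5974,.1476,.072]): print(proj('side',P))
s=cv2.imread('pics/s0.png') if 0 else cv2.imread('pics/side0.png')
cv2.imwrite('pics/s0k.png',cv2.resize(s[210:330,320:420],None,fx=6,fy=5,interpolation=3))
print(r.get_state()['tool_pos'],r.get_state()['contact_force'])
E
```

```text
[392.50296184 255.43874528]
[380.59330984 223.52430777]
[346.08848205 304.59830489]
[0.4952454  0.06356602 0.14061657] [-0.17365737 -0.71868728  0.1455798 ]
```

View pics/s0k.png

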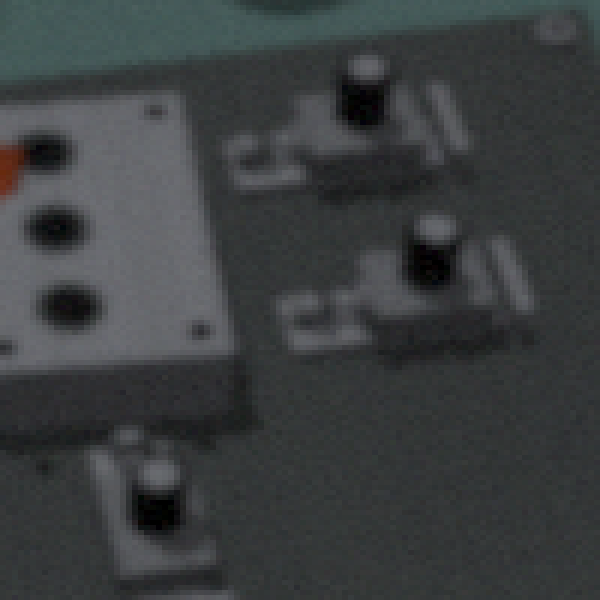

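```bash
python3 -m inch '[[0.5,[0,-0.2,2],0],[0.5,[0,-0.2,4],0],[0.5,[0,-0.2,5],0],[0.5,[0,-0.2,5],0],[0.5,[0,-0.2,5],0],[0.5,[0,-0.2,5],0]]'
python3 - <<'E'
from h import *
delta([.4954,.0614,.06],91.75)
print(r.get_state()['contact_force'],r.get_state()['tool_pos'])
E
```

```text
clock: 2.8
tool_pos: [0.4958, 0.0598, 0.0905]
eef_rot: [-0.016, 1.0, 0.0, 0.001]
contact_force: [-0.1, -0.8, 0.1]
opening: 0.5
delta cm [0.04 0.16 3.05] jaw 91.81 yaw 0.05538338629401096 tilt [ 1.4e-03  5.0e-04 -1.0e+00]
[-0.11789123 -0.80336029  0.08171213] [0.49579903 0.0597846  0.09053653]
```

```bash
python3 -m inch '[[0.5,[0,0.1,1.5],0],[0.5,[0,0.1,3],0],[0.5,[0,0.1,3.0],0],[0.5,[0,0.1,3.0],0],[0.5,[0,0.1,3.0],0],[0.5,[0,0.1,3.0],0],[0.5,[0,0.1,3.0],0],[0.5,[0,0.1,3.0],0]]'
python3 - <<'E'
from h import *
delta([.4954,.0614,.06],91.75)
snap('side','s2');s=cv2.imread('pics/s2.png')
cv2.imwrite('pics/s2k.png',cv2.resize(s[200:320,330:450],None,fx=5,fy=5,interpolation=3))
print(r.get_state()['contact_force'],r.get_state()['tool_pos'])
E
```

```text
clock: 3.6
tool_pos: [0.4955, 0.0604, 0.06]
eef_rot: [-0.015, 1.0, 0.0, 0.0]
contact_force: [-0.3, 0.0, -0.5]
opening: 0.501
delta cm [0.  0.1 0. ] jaw 91.78 yaw 0.025820716968524948 tilt [ 5.e-04  2.e-04 -1.e+00]
[-0.16768635 -0.61640051 -0.54855055] [0.49541298 0.06033701 0.05993212]
```

View pics/s2k.png

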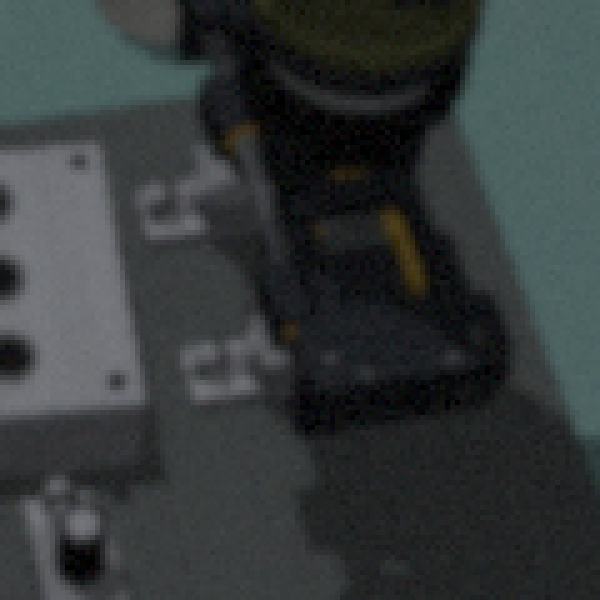

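```bash
python3 -m inch '[[0.6,[0,0.1,0],0],[0.7,[0,0.1,0],0],[0.75,[0,0.1,0],0],[0.8,[0,0.1,0],0],[0.85,[0,0.1,0],0],[0.9,[0,0.1,0],0],[0.9,[0,0.1,0],0],[0.9,[0,0.1,0],0],[0.9,[0,0.1,0],0],[0.9,[0,0.1,0],0]]' 20
python3 - <<'E'
from h import *
print(r.get_state())
E
```

```text
clock: 4.65
tool_pos: [0.4953, 0.0596, 0.0597]
eef_rot: [-0.015, 1.0, -0.001, -0.0]
contact_force: [1.3, -5.7, 0.2]
opening: 0.192
{'clock': 4.65, 'q': array([-0.11729839,  0.8701552 , -0.15821065,  2.07325844,  0.5446838 ,
        0.23879067,  0.8482851 ]), 'qd': array([-0.00034787,  0.00012844, -0.00219222,  0.00054586,  0.00070668,
       -0.0005288 ,  0.00123689]), 'joint_torque': array([-2.69774057e+00, -4.87303054e+01, -3.57235774e+00, -3.86574134e+00,
       -3.68012572e-01, -7.98490327e-01, -8.76415463e-03]), 'tool_pos': array([0.49529293, 0.05964577, 0.05966528]), 'eef_rot': array([-1.47033795e-02,  9.99891231e-01, -1.13582369e-03, -2.17902351e-04]), 'contact_force': array([ 1.29929783, -5.67291599,  0.2042658 ]), 'moment': array([-1.09801707, -0.2685042 ,  0.0042338 ]), 'opening': 0.19184976444828256}
```

```bash
python3 -m inch '[[0.9,[0,-0.05,0],0],[0.9,[-0.2,-0.05,0],0],[0.9,[-0.4,-0.05,0],0],[0.9,[-0.6,-0.05,0],0],[0.9,[-0.8,-0.05,0],0],[0.9,[-1.0,-0.05,0],0]]' 30
python3 -m inch '[[0.9,[-0.2,0,0],0],[0.9,[-0.4,0,0],0]]'
python3 -m inch '[[0.9,[-0.2,0,0],0],[0.9,[-0.4,0,0],0]]'
```

```text
clock: 5.25
tool_pos: [0.4987, 0.0597, 0.0596]
eef_rot: [-0.016, 1.0, -0.002, -0.006]
contact_force: [-11.9, -4.1, 11.5]
opening: 0.189
clock: 5.45
tool_pos: [0.5027, 0.0599, 0.0596]
eef_rot: [-0.016, 1.0, -0.002, -0.006]
contact_force: [-11.1, -3.8, 12.3]
opening: 0.196
clock: 5.65
tool_pos: [0.5068, 0.06, 0.0596]
eef_rot: [-0.016, 1.0, -0.002, -0.006]
contact_force: [-11.5, -3.7, 11.0]
opening: 0.198
```

```bash
python3 -m inch '[[0.9,[-0.2,0,-0.1],0],[0.9,[-0.4,0,-0.2],0],[0.9,[-0.6,0,-0.2],0]]'
python3 -m inch '[[0.9,[-0.1,0,0],0],[0.9,[-0.2,0,0],0]]'
python3 -m inch '[[0.9,[-0.1,0,0],0]]'
python3 -m inch '[[0.9,[-0.1,0,0],0]]'
python3 -m inch '[[0.9,[-0.1,0,0],0]]'
```

```text
clock: 5.95
tool_pos: [0.5109, 0.0601, 0.0597]
eef_rot: [-0.016, 1.0, -0.002, -0.008]
contact_force: [-11.2, -3.8, -3.9]
opening: 0.193
clock: 6.15
tool_pos: [0.5131, 0.0602, 0.0598]
eef_rot: [-0.016, 1.0, -0.002, -0.008]
contact_force: [-11.8, -3.3, -3.9]
opening: 0.195
clock: 6.25
tool_pos: [0.5141, 0.0602, 0.0597]
eef_rot: [-0.016, 1.0, -0.002, -0.008]
contact_force: [-10.8, -2.9, -3.2]
opening: 0.195
clock: 6.35
tool_pos: [0.515, 0.0602, 0.0597]
eef_rot: [-0.016, 1.0, -0.002, -0.008]
contact_force: [-11.0, -2.8, -2.9]
opening: 0.193
clock: 6.45
tool_pos: [0.5161, 0.0603, 0.0597]
eef_rot: [-0.016, 1.0, -0.002, -0.008]
contact_force: [-11.5, -3.2, -3.4]
opening: 0.193
```

```bash
for i in 1 2 3 4; do python3 -m inch '[[0.9,[-0.1,0,0],0]]' | sed -n '2p;4p'; done
```

```text
tool_pos: [0.517, 0.0603, 0.0597]
contact_force: [-10.3, -3.1, -2.9]
tool_pos: [0.5181, 0.0603, 0.0597]
contact_force: [-10.5, -3.5, -3.5]
tool_pos: [0.5191, 0.0603, 0.0597]
contact_force: [-10.5, -3.3, -2.8]
tool_pos: [0.5199, 0.0604, 0.0597]
contact_force: [-11.5, -3.3, -1.8]
```

```bash
python3 -m inch '[[0.9,[-0.1,0,0],0]]'| sed -n '2p;4p'
python3 -m inch '[[0.9,[-0.1,0,0],0]]'| sed -n '2p;4p'
python3 - <<'E'
from h import *
snap('side','s3');s=cv2.imread('pics/s3.png')
cv2.imwrite('pics/s3k.png',cv2.resize(s[235:305,340:410],None,fx=8,fy=8,interpolation=3))
E
```

```text
tool_pos: [0.5206, 0.0604, 0.0597]
contact_force: [-11.9, -2.7, -2.0]
tool_pos: [0.5213, 0.0604, 0.0597]
contact_force: [-12.2, -2.6, -2.3]
```

View pics/s3k.png

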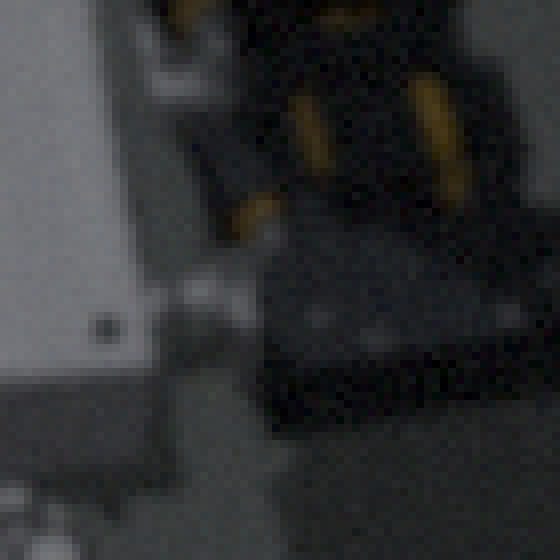

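```bash
python3 -m inch '[[0.9,[-0.1,0,0],0]]'| sed -n '2p;4p'
python3 -m inch '[[0.9,[-0.1,0,0],0]]'| sed -n '2p;4p'
python3 -m inch '[[0.9,[-0.1,0,0],0]]'| sed -n '2p;4p'
```

```text
tool_pos: [0.5219, 0.0604, 0.0597]
contact_force: [-14.0, -2.8, -0.0]
tool_pos: [0.5226, 0.0604, 0.0597]
contact_force: [-14.4, -3.1, 0.0]
tool_pos: [0.5232, 0.0605, 0.0597]
contact_force: [-14.1, -3.1, 1.3]
```

```bash
python3 -m inch '[[0.9,[-0.05,0,0],0],[0.9,[-0.05,0,0],0]]'| sed -n '2p;4p'
python3 - <<'E'
from h import *
print(r.get_state()['tool_pos'],r.get_state()['contact_force'])
E
```

```text
tool_pos: [0.5236, 0.0605, 0.0597]
contact_force: [-14.5, -3.1, 2.0]
[0.52358835 0.06049538 0.05968393] [-14.5454434   -3.14616951   2.01638242]
```

```bash
python3 -m inch '[[0.9,[0.2,-0.05,0],0],[0.9,[0.4,-0.1,0],0],[0.9,[0.6,-0.1,0],0],[0.9,[0.65,-0.1,0],0],[0.9,[0.65,-0.1,0],0]]'| sed -n '2p;4p'
```

```text
tool_pos: [0.5234, 0.0604, 0.0599]
contact_force: [-6.0, -2.4, -16.3]
```

```bash
python3 -m inch '[[0.9,[0.2,-0.1,0.1],0],[0.9,[0.3,-0.1,0.2],0],[0.9,[0.3,-0.1,0.2],0]]'| sed -n '2p;4p'
python3 -m inch '[[0.75,[0,0,0],0],[0.6,[0,0,0],0],[0.5,[0,0,0],0],[0.5,[0,0,0],0],[0.5,[0,0,0],0],[0.5,[0,0,0],0]]'

```

```text
tool_pos: [0.5234, 0.0604, 0.0597]
contact_force: [-4.9, -0.1, -5.2]
clock: 9.0
tool_pos: [0.5247, 0.0599, 0.0598]
eef_rot: [-0.016, 1.0, 0.0, 0.0]
contact_force: [-0.7, 0.2, -0.4]
opening: 0.5
```

```bash
python3 -m inch '[[0.5,[0,0,1.5],0]]' >/dev/null 2>&1 & sleep 0; wait; echo skip
```

```text
skip
```

```bash
python3 - <<'E'
from h import *
s=r.get_state();print(s['clock'],s['tool_pos'],s['contact_force'],s['opening'])
E
```

```text
9.1 [0.52569589 0.06000526 0.04582807] [ 0.34498209 -0.14377227  0.07358202] 0.4969113723093127
```

That row had the wrong z sign: the tool went 14 mm down instead of up. The fingers passed either side of the carriage and the force stayed near zero, so nothing was touched. Going up now.

```bash
python3 -m inch '[[0.5,[0,0,-2],0],[0.5,[0,0,-4],0],[0.5,[0,0,-6],0],[0.5,[0,0,-8],0],[0.5,[1.2,-3.5,-8],0],[0.5,[2.4,-7.6,-8],0],[0.5,[2.4,-7.6,-8],0],[0.5,[2.4,-7.6,-8],0],[0.5,[2.4,-7.6,-8],0],[0.5,[2.4,-7.6,-8],0]]'
python3 - <<'E'
from h import *
delta([.5003,-.0155,.06],91.75)
snap('side','s4');s=cv2.imread('pics/s4.png')
cv2.imwrite('pics/s4k.png',cv2.resize(s[215:315,330:430],None,fx=6,fy=6,interpolation=3))
E
```

```text
clock: 10.1
tool_pos: [0.5032, -0.0154, 0.1247]
eef_rot: [-0.017, 1.0, 0.001, 0.0]
contact_force: [-0.1, 0.9, -0.2]
opening: 0.501
delta cm [ 0.29 -0.01  6.47] jaw 91.91 yaw 0.15740560158806716 tilt [ 6.0e-04  1.1e-03 -1.0e+00]
```

View pics/s4k.png

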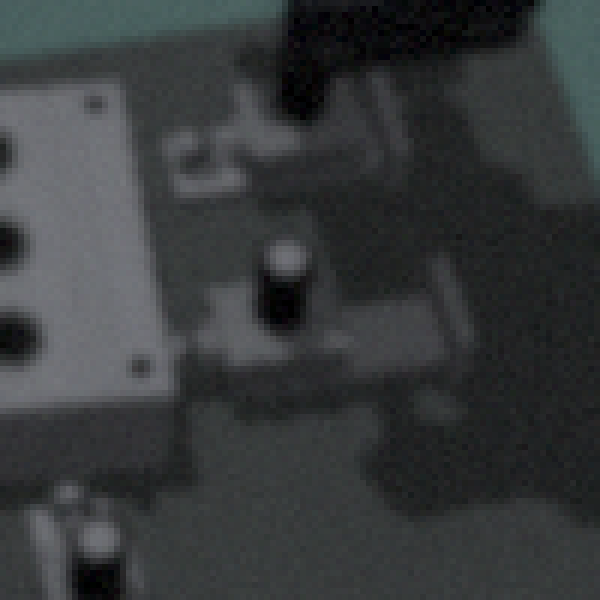

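```bash
python3 -m inch '[[0.5,[0.3,0,1.5],0],[0.5,[0.3,0,3],0],[0.5,[0.3,0,4.5],0],[0.5,[0.3,0,6],0],[0.5,[0.3,0,6.4],0],[0.5,[0.3,0,6.4],0],[0.5,[0.3,0,6.4],0],[0.5,[0.3,0,6.4],0]]'
python3 - <<'E'
from h import *
delta([.5003,-.0155,.06],91.75)
print(proj('side',[.5234,.0604,.072]))
E
```

```text
clock: 10.95
tool_pos: [0.5002, -0.0169, 0.0613]
eef_rot: [-0.016, 1.0, 0.0, 0.001]
contact_force: [0.6, -0.5, -0.7]
opening: 0.5
delta cm [-0.02  0.14  0.13] jaw 91.79 yaw 0.03509913410795207 tilt [ 1.2e-03  3.0e-04 -1.0e+00]
[377.35457873 257.06578635]
```

Knob a in the side view is where the arm says it is, within 1 px. Gripping b.

```bash
python3 -m inch '[[0.6,[0,0.1,0.1],0],[0.7,[0,0.1,0.1],0],[0.75,[0,0.1,0.1],0],[0.8,[0,0.1,0.1],0],[0.85,[0,0.1,0.1],0],[0.9,[0,0.1,0.1],0],[0.9,[0,0.1,0.1],0],[0.9,[0,0.1,0.1],0],[0.9,[0,0.1,0.1],0]]' 30
python3 - <<'E'
from h import *
print(r.get_state()['tool_pos'],r.get_state()['contact_force'])
E
```

```text
clock: 11.85
tool_pos: [0.4997, -0.0163, 0.0598]
eef_rot: [-0.015, 1.0, -0.0, 0.0]
contact_force: [0.2, -0.9, 2.7]
opening: 0.198
[ 0.49969884 -0.01634951  0.05979869] [ 0.15218097 -0.93611351  2.69462847]
```

```bash
python3 -m inch '[[0.9,[-0.2,0,0],0],[0.9,[-0.4,0,-0.1],0],[0.9,[-0.6,0,-0.15],0],[0.9,[-0.8,0,-0.2],0],[0.9,[-1.0,0,-0.2],0],[0.9,[-1.1,0,-0.2],0],[0.9,[-1.2,0,-0.2],0]]'| sed -n '2p;4p'
python3 -m inch '[[0.9,[-0.1,0,0],0]]'| sed -n '2p;4p'
python3 -m inch '[[0.9,[-0.1,0,0],0]]'| sed -n '2p;4p'
python3 -m inch '[[0.9,[-0.1,0,0],0]]'| sed -n '2p;4p'
python3 -m inch '[[0.9,[-0.1,0,0],0]]'| sed -n '2p;4p'
python3 -m inch '[[0.9,[-0.1,0,0],0]]'| sed -n '2p;4p'
```

```text
tool_pos: [0.5036, -0.0162, 0.0599]
contact_force: [-11.6, 0.6, -1.7]
tool_pos: [0.5045, -0.0162, 0.0598]
contact_force: [-11.1, 0.2, -2.4]
tool_pos: [0.5055, -0.0162, 0.0598]
contact_force: [-11.4, 0.2, -2.7]
tool_pos: [0.5065, -0.0161, 0.0599]
contact_force: [-10.5, -0.3, -2.6]
tool_pos: [0.5076, -0.0161, 0.0599]
contact_force: [-10.8, 0.1, -2.0]
tool_pos: [0.5086, -0.0161, 0.0599]
contact_force: [-11.0, 1.3, -2.5]
```

```bash
python3 -m inch '[[0.9,[-0.1,0,0],0],[0.9,[-0.2,0,0],0]]'| sed -n '2p;4p'
python3 -m inch '[[0.9,[-0.1,0,0],0]]'| sed -n '2p;4p'
python3 -m inch '[[0.9,[-0.1,0,0],0]]'| sed -n '2p;4p'
python3 -m inch '[[0.9,[-0.1,0,0],0]]'| sed -n '2p;4p'
python3 -m inch '[[0.9,[-0.1,0,0],0]]'| sed -n '2p;4p'
python3 -m inch '[[0.9,[-0.1,0,0],0]]'| sed -n '2p;4p'
python3 -m inch '[[0.9,[-0.1,0,0],0]]'| sed -n '2p;4p'
```

```text
tool_pos: [0.5106, -0.016, 0.0599]
contact_force: [-10.8, 0.5, -1.8]
tool_pos: [0.5116, -0.016, 0.0598]
contact_force: [-11.9, 0.7, -2.1]
tool_pos: [0.5126, -0.016, 0.0598]
contact_force: [-10.9, 0.3, -2.4]
tool_pos: [0.5136, -0.0159, 0.0599]
contact_force: [-10.8, -0.2, -0.6]
tool_pos: [0.5146, -0.0159, 0.0599]
contact_force: [-11.0, 0.0, -2.4]
tool_pos: [0.5156, -0.0158, 0.0598]
contact_force: [-11.6, 0.5, -2.3]
tool_pos: [0.5166, -0.0159, 0.0599]
contact_force: [-11.2, 0.2, -0.6]
```

```bash
python3 -m inch '[[0.9,[-0.1,0,0],0]]'| sed -n '2p;4p'
python3 -m inch '[[0.9,[-0.1,0,0],0]]'| sed -n '2p;4p'
python3 -m inch '[[0.9,[-0.1,0,0],0]]'| sed -n '2p;4p'
```

```text
tool_pos: [0.5172, -0.0158, 0.0598]
contact_force: [-12.1, -0.2, 0.8]
tool_pos: [0.5179, -0.0158, 0.0598]
contact_force: [-12.3, 0.2, 0.9]
tool_pos: [0.5186, -0.0158, 0.0598]
contact_force: [-13.1, 0.9, 1.8]
```

```bash
python3 -m inch '[[0.9,[-0.1,0,0],0]]'| sed -n '2p;4p'
python3 -m inch '[[0.9,[-0.1,0,0],0]]'| sed -n '2p;4p'
python3 -m inch '[[0.9,[-0.1,0,0],0]]'| sed -n '2p;4p'
```

```text
tool_pos: [0.5192, -0.0158, 0.0598]
contact_force: [-14.4, 0.4, 2.6]
tool_pos: [0.5199, -0.0158, 0.0598]
contact_force: [-15.4, 0.5, 3.3]
tool_pos: [0.5205, -0.0157, 0.0598]
contact_force: [-15.4, 0.2, 4.2]
```

Force is up about 4.3 N and the carriage has gone 3.9 mm past contact, so b is about half in. Unload and release.

```bash
python3 -m inch '[[0.9,[0.2,0,0.05],0],[0.9,[0.4,0,0.1],0],[0.9,[0.6,0,0.15],0],[0.9,[0.8,0,0.2],0],[0.9,[0.85,0,0.2],0],[0.9,[0.85,0,0.2],0]]'| sed -n '2p;4p'
python3 -m inch '[[0.75,[0,0,0],0],[0.6,[0,0,0],0],[0.5,[0,0,0],0],[0.5,[0,0,0],0],[0.5,[0,0,0],0],[0.5,[0,0,-1],0],[0.5,[0,0,-3],0],[0.5,[0,0,-5],0],[0.5,[0,0,-8],0],[0.5,[0,0,-8],0],[0.5,[0,0,-8],0]]'
```

```text
tool_pos: [0.5204, -0.0157, 0.0598]
contact_force: [-3.9, -1.0, 6.3]
clock: 16.15
tool_pos: [0.5225, -0.0155, 0.1406]
eef_rot: [-0.015, 1.0, 0.0, 0.001]
contact_force: [-0.0, 0.1, -0.5]
opening: 0.503
```

```bash
python3 - <<'E'
from h import *
delta([.5974,.1476,.14],1.75)
snap('side','s5');s=cv2.imread('pics/s5.png')
cv2.imwrite('pics/s5k.png',cv2.resize(s[215:315,330:430],None,fx=6,fy=6,interpolation=3))
print(proj('side',[.5234,.0604,.072]),proj('side',[.5204,-.0157,.072]))
E
```

```text
delta cm [-7.98 16.07  0.08] jaw 91.76 yaw -89.98547148053615 tilt [ 1.8e-03  1.0e-04 -1.0e+00]
[377.35457873 257.06578635] [370.23220339 224.17850945]
```

View pics/s5k.png

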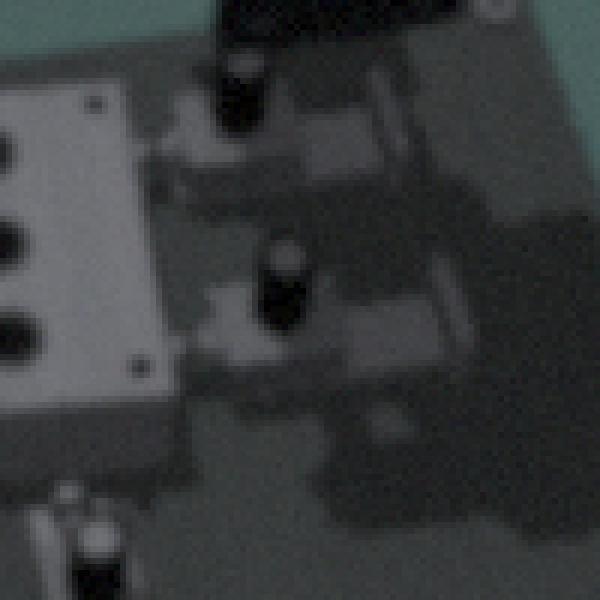

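```bash
python3 -m inch '[[0.5,[-0.8,1.6,0],-8],[0.5,[-1.6,3.2,0],-16],[0.5,[-2.4,4.8,0],-24],[0.5,[-3.2,6.4,0],-32],[0.5,[-4,8,0],-40],[0.5,[-4.8,9.6,0],-48],[0.5,[-5.6,11.2,0],-56],[0.5,[-6.4,12.8,0],-64],[0.5,[-7.2,14.4,0],-72],[0.5,[-8,16,0],-80],[0.5,[-8,16,0],-88],[0.5,[-8,16,0],-90],[0.5,[-8,16,0],-90],[0.5,[-8,16,0],-90],[0.5,[-8,16,0],-90],[0.5,[-8,16,0],-90]]'
python3 - <<'E'
from h import *
delta([.5968,.1470,.06],1.75)
snap('side','s6');snap('top','t6')
print(r.get_state()['q'].round(2))
E
```

```text
clock: 17.8
tool_pos: [0.5971, 0.1468, 0.1398]
eef_rot: [0.718, -0.696, 0.0, 0.0]
contact_force: [-0.7, 0.4, -0.4]
opening: 0.498
delta cm [-0.03  0.03  7.98] jaw -178.27 yaw -0.023345109923184282 tilt [ 1.e-04 -4.e-04 -1.e+00]
[ 0.09  0.93 -0.78  1.67  0.81  0.89  2.15]
```

View pics/s6.png

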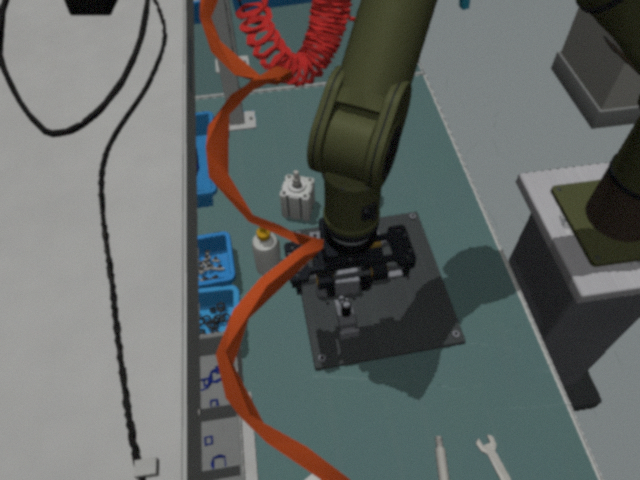

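View pics/t6.png

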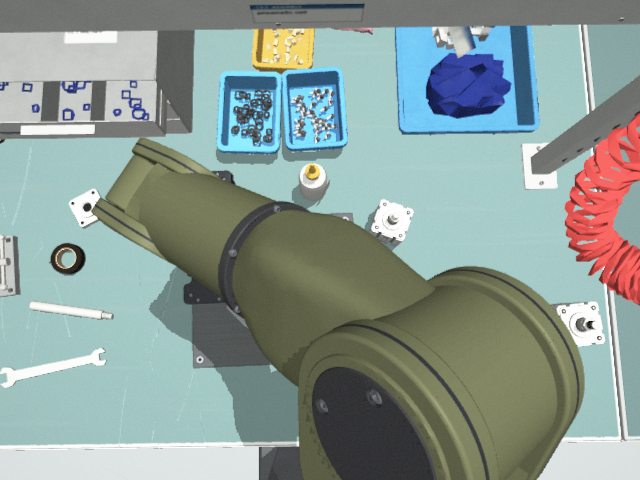

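```bash
python3 -m inch '[[0.5,[0,0,2],0],[0.5,[0,0,4],0],[0.5,[0,0,6],0],[0.5,[0,0,7.5],0],[0.5,[0,0,8],0],[0.5,[0,0,8],0],[0.5,[0,0,8],0],[0.5,[0,0,8],0]]'
python3 - <<'E'
from h import *
delta([.5970,.1470,.06],1.75)
print(r.get_state()['contact_force'])
E
```

```text
clock: 18.7
tool_pos: [0.5977, 0.1474, 0.0607]
eef_rot: [0.718, -0.696, 0.0, -0.001]
contact_force: [-0.2, -0.6, -0.7]
opening: 0.5
delta cm [0.04 0.08 0.07] jaw -178.22 yaw 0.025151556956643617 tilt [ 1.5e-03  8.0e-04 -1.0e+00]
[-0.17891614 -0.64155569 -0.66620888]
```

```bash
python3 -m inch '[[0.6,[0,0.05,0.05],0],[0.7,[0,0.05,0.05],0],[0.75,[0,0.05,0.05],0],[0.8,[0,0.05,0.05],0],[0.85,[0,0.05,0.05],0],[0.9,[0,0.05,0.05],0],[0.9,[0,0.05,0.05],0],[0.9,[0,0.05,0.05],0],[0.9,[0,0.05,0.05],0]]' 30
python3 - <<'E'
from h import *
print(r.get_state()['tool_pos'],r.get_state()['contact_force'])
E
```

```text
clock: 19.6
tool_pos: [0.5976, 0.1471, 0.0594]
eef_rot: [0.718, -0.696, 0.0, -0.001]
contact_force: [4.8, -0.0, -1.8]
opening: 0.195
[0.59759325 0.14707646 0.05943331] [ 4.75163349 -0.02308694 -1.75357652]
```

```bash
python3 -m inch '[[0.9,[0.1,-0.05,0],0],[0.9,[0.2,-0.1,0],0],[0.9,[0.3,-0.1,0],0],[0.9,[0.4,-0.1,0],0],[0.9,[0.5,-0.1,0],0],[0.9,[0.6,-0.1,0],0]]'| sed -n '2p;4p'
python3 -m inch '[[0.9,[0.1,0,0],0]]'| sed -n '2p;4p'
python3 -m inch '[[0.9,[0.1,0,0],0]]'| sed -n '2p;4p'
python3 -m inch '[[0.9,[0.1,0,0],0]]'| sed -n '2p;4p'
python3 -m inch '[[0.9,[0.1,0,0],0]]'| sed -n '2p;4p'
```

```text
tool_pos: [0.5976, 0.1468, 0.0595]
contact_force: [4.5, 11.1, -7.3]
tool_pos: [0.5976, 0.1466, 0.0595]
contact_force: [5.0, 11.5, -6.6]
tool_pos: [0.5977, 0.1459, 0.0595]
contact_force: [5.3, 11.3, -6.7]
tool_pos: [0.5976, 0.1449, 0.0595]
contact_force: [4.4, 9.6, -7.6]
tool_pos: [0.5977, 0.144, 0.0595]
contact_force: [5.3, 11.9, -6.8]
```

```bash
python3 -m inch '[[0.9,[0.1,-0.05,0.05],0],[0.9,[0.2,-0.1,0.1],0],[0.9,[0.3,-0.1,0.1],0]]'| sed -n '2p;4p'
python3 -m inch '[[0.9,[0.1,0,0],0]]'| sed -n '2p;4p'
python3 -m inch '[[0.9,[0.1,0,0],0]]'| sed -n '2p;4p'
python3 -m inch '[[0.9,[0.1,0,0],0]]'| sed -n '2p;4p'
python3 -m inch '[[0.9,[0.1,0,0],0]]'| sed -n '2p;4p'
```

```text
tool_pos: [0.5978, 0.142, 0.0594]
contact_force: [1.4, 10.5, 0.8]
tool_pos: [0.5979, 0.141, 0.0595]
contact_force: [0.8, 11.1, 0.3]
tool_pos: [0.5979, 0.1399, 0.0594]
contact_force: [1.8, 11.1, 0.8]
tool_pos: [0.5979, 0.1389, 0.0595]
contact_force: [0.9, 11.8, 0.4]
tool_pos: [0.5979, 0.138, 0.0594]
contact_force: [1.5, 10.3, 0.4]
```

```bash
python3 -m inch '[[0.9,[0.1,0,0],0]]'| sed -n '2p;4p'
python3 -m inch '[[0.9,[0.1,0,0],0]]'| sed -n '2p;4p'
python3 -m inch '[[0.9,[0.1,0,0],0]]'| sed -n '2p;4p'
python3 -m inch '[[0.9,[0.1,0,0],0]]'| sed -n '2p;4p'
```

```text
tool_pos: [0.598, 0.1369, 0.0594]
contact_force: [1.3, 11.4, 0.5]
tool_pos: [0.598, 0.1359, 0.0595]
contact_force: [0.4, 11.5, 0.7]
tool_pos: [0.598, 0.1349, 0.0594]
contact_force: [0.3, 12.6, 0.0]
tool_pos: [0.5981, 0.1339, 0.0594]
contact_force: [1.0, 11.0, 0.7]
```

```bash
python3 -m inch '[[0.9,[0.1,0,0],0]]'| sed -n '2p;4p'
python3 -m inch '[[0.9,[0.1,0,0],0]]'| sed -n '2p;4p'
python3 -m inch '[[0.9,[0.1,0,0],0]]'| sed -n '2p;4p'
```

```text
tool_pos: [0.5981, 0.1333, 0.0594]
contact_force: [0.8, 12.2, -0.5]
tool_pos: [0.5981, 0.1327, 0.0595]
contact_force: [1.2, 13.9, -0.3]
tool_pos: [0.5981, 0.1321, 0.0594]
contact_force: [1.1, 13.3, -1.5]
```

```bash
python3 -m inch '[[0.9,[0.1,0,0],0]]'| sed -n '2p;4p'
python3 -m inch '[[0.9,[0.1,0,0],0]]'| sed -n '2p;4p'
python3 -m inch '[[0.9,[0.1,0,0],0]]'| sed -n '2p;4p'
```

```text
tool_pos: [0.5982, 0.1314, 0.0595]
contact_force: [2.0, 13.7, -1.1]
tool_pos: [0.5982, 0.1308, 0.0595]
contact_force: [1.3, 15.2, -1.5]
tool_pos: [0.5982, 0.1302, 0.0595]
contact_force: [0.9, 14.8, -3.4]
```

```bash
python3 -m inch '[[0.9,[0.05,0,0],0]]'| sed -n '2p;4p'
python3 -m inch '[[0.9,[-0.2,0,-0.02],0],[0.9,[-0.4,0,-0.05],0],[0.9,[-0.6,0,-0.07],0],[0.9,[-0.7,0,-0.1],0],[0.9,[-0.7,0,-0.1],0],[0.9,[-0.7,0,-0.1],0]]'| sed -n '2p;4p'
```

```text
tool_pos: [0.5982, 0.1299, 0.0595]
contact_force: [0.8, 15.6, -2.2]
tool_pos: [0.5982, 0.1301, 0.0594]
contact_force: [2.1, 5.8, -1.0]
```

```bash
python3 -m inch '[[0.9,[-0.2,0,0],0],[0.9,[-0.2,0,0],0],[0.75,[-0.2,0,0],0],[0.6,[-0.2,0,0],0],[0.5,[-0.2,0,0],0],[0.5,[-0.2,0,0],0],[0.5,[-0.2,0,0],0],[0.5,[-0.2,0,-1],0],[0.5,[-0.2,0,-3],0],[0.5,[-0.2,0,-6],0],[0.5,[-0.2,0,-10],0],[0.5,[-0.2,0,-14],0],[0.5,[-0.2,0,-14],0],[0.5,[-0.2,0,-14],0]]'
python3 - <<'E'
from h import *
delta([.30,.50,.25],1.75)
E
```

```text
clock: 24.4
tool_pos: [0.5996, 0.1287, 0.2006]
eef_rot: [0.718, -0.696, 0.001, -0.001]
contact_force: [-0.6, -0.7, -0.7]
opening: 0.503
delta cm [-38.05  28.78  -5.  ] jaw -178.22 yaw 0.026448644874506044 tilt [ 2.2e-03  3.0e-04 -1.0e+00]
```

```bash
python3 -m inch '[[0.5,[-3.2,2.4,-0.5],-6],[0.5,[-6.4,4.8,-1],-12],[0.5,[-9.6,7.2,-1.5],-18],[0.5,[-12.8,9.6,-2],-24],[0.5,[-16,12,-2.5],-30],[0.5,[-19.2,14.4,-3],-36],[0.5,[-22.4,16.8,-3.5],-42],[0.5,[-25.6,19.2,-4],-48],[0.5,[-28.8,21.6,-4.5],-54],[0.5,[-32,24,-5],-60],[0.5,[-35.2,26.4,-5],-60],[0.5,[-38,28.8,-5],-60],[0.5,[-38,28.8,-5],-60],[0.5,[-38,28.8,-5],-60],[0.5,[-38,28.8,-5],-60]]'
python3 - <<'E'
from h import *
snap('side','s7');snap('top','t7')
t=cv2.imread('pics/t7.png');s=cv2.imread('pics/s7.png')
cv2.imwrite('pics/t7z.png',cv2.resize(t[205:375,185:365],None,fx=4.4,fy=3.5,interpolation=3))
cv2.imwrite('pics/s7z.png',cv2.resize(s[210:340,310:420],None,fx=5,fy=4.6,interpolation=3))
E
```

```text
clock: 25.9
tool_pos: [0.3008, 0.4979, 0.248]
eef_rot: [0.97, -0.245, 0.001, 0.001]
contact_force: [0.8, -0.5, 0.5]
opening: 0.501
```

View pics/t7.png

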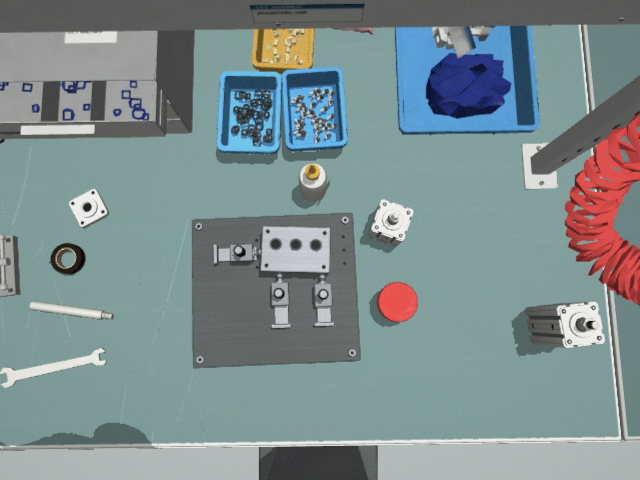

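View pics/t7z.png

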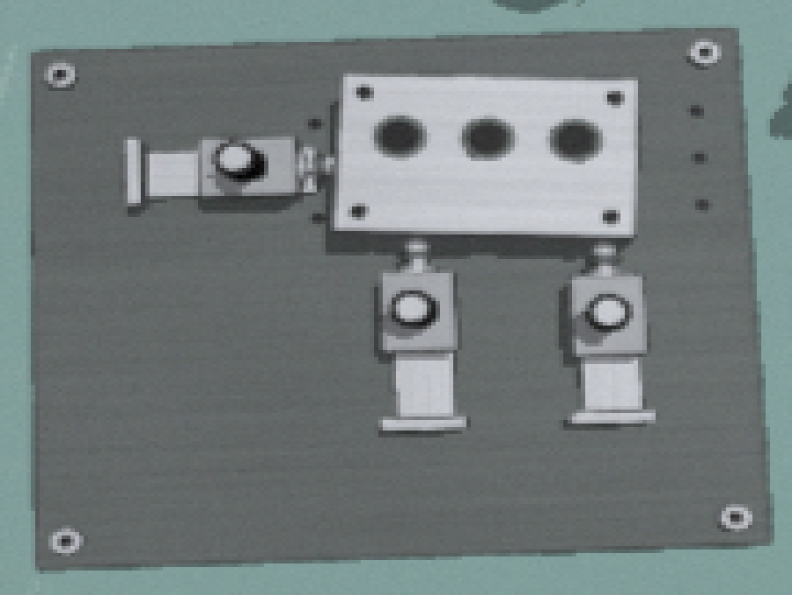

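View pics/s7z.png

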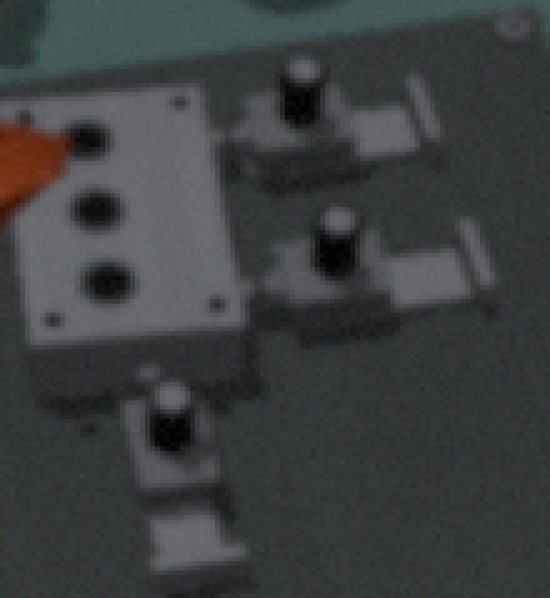

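```bash
python3 - <<'E'
from meas import *
print('now')
o=dict(c=(192,160),a=(413,367),b=(609,354))
for n,p in dict(c=(236,160),a=(413,309),b=(608,312)).items():
    P=back('top',Z(*p),.072)[:2]; print(n,(inv(P)*1e3).round(1), ((P-back('top',Z(*o[n]),.072)[:2])*1e3).round(1))
a=cv2.imread('pics/top0.png',0);b=cv2.imread('pics/t7.png',0)
for nm,(x0,y0,x1,y1) in dict(block=(245,225,333,275),holes=(265,230,325,255),oil=(295,160,330,202),cyl=(370,198,415,245),pot=(375,280,420,325)).items():
    # sub-pixel shift
    s=cv2.phaseCorrelate(a[y0:y1,x0:x1].astype('f4'),b[y0:y1,x0:x1].astype('f4'));print(nm,np.round(s[0],2),round(s[1],2))
E
```

```text
plate [0.6013 0.0254 0.0305] [[0.8, 0.8], [1.1, -0.6], [-1.1, -1.4], [-0.8, 1.3]]
block [ 0.6005  0.0328 -0.0426] [[1.2, 1.5], [0.3, -1.4], [-0.5, -0.5], [-1.0, 0.4]]
block in fix [-0.54125841  7.40581667] -0.0730070767405972
c [0.5974 0.1476] [-1.000e-01  1.222e+02]
a [0.4954 0.0614] [-104.7   39.2]
b [ 0.5006 -0.014 ] [-101.8  -36.3]
pot [ 0.506 -0.142  0.054]
cyl [ 0.643 -0.133  0.1  ]
oil [ 0.712 -0.     0.15 ]
now
c [ -0.9 105. ] [ -0.2 -17.2]
a [-76.8  38.3] [27.9 -0.1]
b [-81.6 -36.9] [20.2  0.1]
block [ 0.03 -0.02] 0.87
holes [-0.06  0.48] 0.97
oil [-0.01  0.49] 0.99
cyl [ 0.5  -0.01] 1.01
pot [0.57 0.52] 1.0
```

```bash
python3 - <<'E'
from h import *
print(r.finish_job())
E
```

```text
the job is handed in; nothing more can be done
None
```

I advanced gauge a, then b, then c by gripping each knob. Each was stopped with its plunger about half in, unloaded and released. The job was handed in at about 26 s with the arm clear of everything.

Plunger estimates, taken from where each carriage slowed on meeting the block. The last column is the force over the sliding friction, where half in is 4.6 N:

| Gauge | Pressed in | Force rise |
|---|---|---|
| a | about 4.0 mm | about 3.5 N |
| b | about 3.8 mm | about 4.3 N |
| c | about 3.8 mm | about 4.3 N |

- **Camera check:** The knob travels seen from above were 27.9, 20.2 and 17.2 mm. The first picture predicted 28.3, 19.9 and 16.7 mm for half in.
- **Block and bystanders:** Neither the block nor the oiler, cylinder and pot moved, within the picture's resolution.

- **Disagreement:** On gauge a, the force alone suggests about 3 mm rather than 4 mm. The force readings scatter by about 0.5 N.
- **Mistakes:** After releasing gauge a, I sent one row with the wrong sign, which lowered the open gripper 14 mm past the carriage. The force stayed near zero, so I take it that nothing was touched. On gauge a I also repeated one typed 1 mm row four times with a shell loop instead of typing each row.

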